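# Pack and latch the two-layer photometer kit

## Task

Pack the photometer kit: stand the black light cover upright in the large empty pocket of the lower tray, then stack the white upper tray on it. Hook the upper tray's two toes under the lips at the one end of the lower tray, swing its other end down between the corner guides and press it until the spring catch snaps over it and it sits level. Leave the other things on the table where they stand.

Things in the scene. Friction and masses are not known exactly. Their poses are not given: they have to be found in the camera images.
- lower_tray: Lower tray, grey, open, fixed to the table. 132 x 132 mm, rim at z = 44, floor and walls 5; origin centre of underside, z up. -x end: two hook brackets; +x end: spring catch. Flared corner guides up to z = 60 have inner faces at |y| = 64.5 and x = +64. A divider at y = +29 leaves a narrow pocket (+y) with a lying vial and a large empty pocket (-y, 122 x 88).
- pocket (a point): centre of the floor of the lower tray's large empty pocket, 5 mm above the table; axes as the lower tray's
- hook_shelf (a point): midway between the lower tray's two hook brackets (y = +-40, 30 wide), at x = -69, z = 44 in the tray: level with the shelves (and rim), right below the lips' edge. Each lip covers its shelf from x = -69 to a back wall at x = -82; lip underside z = 54, top z = 59: slots 10 mm high, 13 deep, open to +x
- catch (a joint): Black spring catch, 34 mm wide, hinged low at the lower tray's +x end; 0 = upright (start), grows to 0.4 rad as it leans out (+x). Nose: x = 65, underside z = 50.5; a ramp above it slopes out and up to z = 67. A rib pushed down the ramp leans it out, then it snaps back over the rib. The tray's weight is not enough: it takes about 8 to 16 N down on the press pad.
- upper_tray: Upper tray, white, loose, 0.3 to 0.6 kg, a white jar and a square dark bottle fixed in it (x = -36, up to 64 high). 124 x 124 x 35 mm; origin centre of flat underside, z up. Two toes at its -x end, a strike rib (30 wide, 5 thick, to x = 72) at its +x end. Fully stacked: origin 44 mm above the lower tray's, same axes, within about 2 mm in x and y.
- grip_bar (a point): middle of the top of the upper tray's carrying bar: 12 mm thick in x, 84 long in y, 36 deep (84 down to 48 mm above the underside), on two posts at y = +-34; axes as the upper tray's
- press_pad (a point): centre of the top of a flat pad, 24 x 44 mm, inside the rim at the upper tray's +x end; x = +50, z = 35 in it
- toe_left (a point): lower edge of the tip of the upper tray's toe at y = +40 (x = -80, z = 0 in the upper tray). The toe, 22 wide and 5 thick, level with the underside, reaches out from x = -62 to x = -80 and goes under a lip of the lower tray, easiest with the tray tilted 8 to 12 degrees, toes low
- toe_right (a point): the same of the toe at y = -40
- strike (a point): upper tray: middle of the lower edge of its +x wall (x = 62, y = 0, z = 0 in it), where the strike rib is
- light_cover: black light cover, a closed hood with nearly square outline, 54 (x) x 52 (y) mm at its foot flange, about 48 wide at its top, 33 high; origin centre of underside, z up
- cup: bystander: clear tapered cup, 71 mm wide, 81 high; origin centre of underside, z up
- dropper_bottle: bystander: small white dropper bottle, 25 mm wide, 66 high; origin centre of underside
- vial_rack: bystander: bent sheet-steel vial rack, 86 x 64 x 45; origin centre of underside
- jar_lid: bystander: loose jar lid, 32 mm wide, 20 high; origin centre of underside
- marker: bystander: marker pen lying down, 131 mm long along its y, 17 high; origin centre of underside
- wash_bottle: bystander: wash bottle with bent spout, 101 x 67 x 208; origin under its footprint's centre
Things that resemble listed ones, but are neither listed nor needed, are in the scene too. Of the things that look like the light_cover, take the one that is farthest to the robot's left at the start.

How it is judged (in metres and radians):
On the way, in this order (a step that is already met when the one before it is completed fails the run):
1. the light cover stands on the floor of the large pocket, let go (x of light_cover in the frame of pocket between -0.036 and 0.036 m and y of light_cover in the frame of pocket between -0.03 and 0.03 m and z of light_cover in the frame of pocket between -0.003 and 0.004 m and angle between light_cover's own z axis and vertical below 0.1 rad and contact force between the fingers and light_cover below 0.05 N), for 0.2 s.
2. both toes of the upper tray are under the lips of the lower tray (x of toe_left in the frame of lower_tray between -0.086 and -0.073 m and z of toe_left in the frame of lower_tray between 0.04 and 0.0475 m and x of toe_right in the frame of lower_tray between -0.086 and -0.073 m and z of toe_right in the frame of lower_tray between 0.04 and 0.0475 m), for 0.1 s.
At the end, for the whole second after the job is handed in: The cover stands upright on the large pocket's floor; the upper tray sits level (0.025 rad) on the rim (both ends within 3 mm in height), centred within 4 mm, parallel within 0.05 rad, toes under the lips, catch closed (under 0.03 rad); all at rest (all of step 2 and x of light_cover in the frame of pocket between -0.036 and 0.036 m and y of light_cover in the frame of pocket between -0.03 and 0.03 m and z of light_cover in the frame of pocket between -0.003 and 0.004 m and angle between light_cover's own z axis and vertical below 0.1 rad and z of strike in the frame of lower_tray between 0.041 and 0.0465 m and x of upper_tray in the frame of lower_tray between -0.004 and 0.004 m and y of upper_tray in the frame of lower_tray between -0.004 and 0.004 m and angle between the x axis of upper_tray and the x axis of lower_tray, either way round below 0.05 rad and angle between upper_tray's own z axis and vertical below 0.025 rad and value of joint catch below 0.03 rad and linear speed of each of upper_tray, light_cover below 0.01 m/s); the robot touches nothing.
It fails at once if a bystander is shifted by more than 3 cm or tipped over (distance of any of cup, dropper_bottle, vial_rack, jar_lid, marker, wash_bottle from where it was at the start of the episode above 0.03 m or angle between any of cup, dropper_bottle, vial_rack, jar_lid, marker, wash_bottle's own z axis and vertical above 0.4 rad).
It also fails if it takes over 61 s, if anything falls off the work surface, if the arm or the gripper's body presses on something with over 40 N, if the wrist force passes 120 N, or if a joint passes its speed limit or range.

## Robot

A 6-joint arm with a two-finger parallel gripper is mounted at the origin on the work surface; the furniture and walls round the work are solid. World frame = base frame: x ahead of the robot, y to its left, z up, the work surface at z = 0. Lengths are in mm, angles in rad, forces in N, time in s.
With the tool pointing down it reaches from about 325 to 875 mm from the base axis. Payload 4.4 kg.
Tool frame: the origin (TCP) lies midway between the tips of the shut fingers; the grasp point (between the pads) lies env.grip_depth behind it (env.grip_depth is the distance from the TCP to the grasp point, in mm); z points along the fingers, y is the line along which they close (so a half turn about z gives the same grasp; the last joint's range is limited). The gripper opens to 85 mm and grips with 20 to 120 N. Pads are 22 mm wide; open, the fingers measure 114 mm over their backs; the gripper's body (76 mm by 85 mm) begins 54 mm behind the grasp point. The pads swing forward as they close: fully open they stand 13 mm farther back than shut.
Start: joints at [-1.389, 0.207, 1.542, -0, 1.393, -0.15], TCP at [187.835, -543.457, 231.282] pointing down, gripper open.
Joint ranges: [-2.73, 2.73], [-0.86, 2.22], [0.23, 2.46], [-1.11, 4.25], [0.08, 2.63], [-2.82, 2.82]. Speed limits (rad/s): [2.79, 2.79, 3.14, 3.14, 3.14, 3.14].

## Interface

Orientations are given as a 3x3 rotation matrix whose columns are the frame's x, y, z axes.
In Python, from bench import env, grab_frame, camera_info, search_frame, outline_of gives the robot as it stands.
- The arm moves only by the tool servo_tool, never from a script. Its argument "series" is a list of rows, each a list of 2 entries, a list of its own where there are three numbers: the shift along the world's x, y, z scaled (see below), then the turn about the world's z scaled (see below). In form: [[[dx, dy, dz], yaw], ...]. A call has 1 to 12 rows; each row is the pose to reach, as a shift and turn from the pose commanded when the call began; what a row does not reach only later rows make up. The controller multiplies each number of a shift by 50 cm and each number of a turn by 90 degrees. A row lasts 1/10 s, in which the tool goes at most 50 mm and 8.59 degrees, less where a joint would pass 70% of its speed; a pose out of reach is approached as far as the arm can. A call with a number of a shift or a turn outside -1 to 1 is refused whole. A call with a gripper value outside its range is refused whole. "hand" is the gripper command: -1 is shut, 1 is fully open, values between are in proportion, set as the call begins (left out, the last holds). The fingers move at their own pace and stop on an object; the grip force is fixed at half the most. Time passes only in rows, so rows that repeat a pose let the fingers close. It gives the time, the measured TCP pose, the force, the opening and the grip force at its end, in the units of the state.
- env.read_state(): the state, without advancing time (a new reading comes with each control period).
- grab_frame(name): name is "side" or "top" or "wrist"; returns the picture (480x640x3 uint8, blue, green, red); there is no depth.
- camera_info(name): a dict with "mtx" (3x3 intrinsics, pixels), "k1" (the pictures are not rectified: a ray, as slopes to the right and down, at radius r is drawn at 1 + k1 r^2 times it, then the intrinsics apply), "cam_to_world" (4x4, takes a point from camera to world coordinates). Camera axes: x right, y up, looking along -z (the intrinsics and any distortion apply to the point x, -y, -z); pixel columns grow to the right and rows downward; lengths in mm; the calibration is good to about 2 mm. A picture is of the moment at which its call begins: read the wrist's pose just before it. camera_info takes no time and is no camera call; for the wrist camera it gives the pose at the moment of the call.
- env.sign_off(): hands the job in; it is judged then, once.
Trained networks look in the newest picture that a camera, given by its name, has taken for a name from the list of things; names that differ only in an ending like _2 or _b are one class to them, and where a whole thing is asked for, a point or a joint stands for the part that bears it (a point fixed in the world has none). Each returns a list of dicts, best first, with "score" (0 to 1); they miss things now and then, are a little off and sometimes report something else, mostly with a low value. They report only what shows in the picture. A call takes as long as a camera call. They do not tell look-alikes from the thing itself.
- search_frame(camera, label): "at" ([row, column] as shares, 0 to 1, of the picture: columns of its width, rows of its height, amid what is visible of it).
- outline_of(camera, label): "region" (480x640 bool, what is visible of it) and "at" ([row, column] as shares, 0 to 1, of the picture: columns of its width, rows of its height, amid what is visible of it).
The state is a dict: "t": time; "joint_pos": joint angles; "dq": joint speeds; "joint_efforts": joint torques, N m; "tcp_pos": TCP position; "tool_rot": TCP orientation; "force": force on the tool from outside, world axes, zero at the start; "moment": the same for the moment, N m; "width": opening from 0.0 (shut) to 1.0 (fully open); "finger_force": force on a finger pad.
Only numpy, scipy, OpenCV 4.12 (cv2) and the standard library are available. Lean on these libraries where they do the work, as an engineer would, in place of code of your own. Each camera call takes 0.05 s, during which the arm holds its last target. There are 200 camera calls.

## Working session

There is one attempt and no reset: what is moved stays moved. The work goes in short steps, Python scripts to look and compute and a tool call to move; the robot and the scene stay as the last step left them, time stands still between calls to the robot, and variables do not carry over. Pictures are saved under pics/ and viewed, at most 10 in all, crops included, and the job is handed in when it is done.

Besides the shell and the picture viewer there is one more tool, called after "Request:" as name(argument=value, ...), one argument or row to a line, values as JSON. servo_tool: Moves the arm, as the interface text tells. Its arguments: {"type":"object","properties":{"series":{"type":"array","items":{"type":"array"}},"hand":{"type":"number"}},"required":["series"]}

```bash
ls; mkdir -p pics; python3 - <<'E'
from bench import *
import cv2, numpy as np
print(env.grip_depth, env.read_state())
for c in ["top","side"]:
    f=grab_frame(c); cv2.imwrite(f"pics/{c}0.png",f)
    i=camera_info(c); print(c,i["mtx"],i["k1"],np.round(i["cam_to_world"],3))
    for l in ["light_cover","lower_tray","upper_tray","grip_bar","press_pad","cup","wash_bottle","marker"]:
        print(l,[(np.round(np.array(d["at"])*[480,640],1),round(d["score"],2)) for d in search_frame(c,l)][:4])
E
```

```text
pics
18.700000000000003 {'t': 0.0, 'joint_pos': array([-1.38851115e+00,  2.07430415e-01,  1.54298398e+00,  3.43550965e-05,
        1.39348108e+00, -1.50494653e-01]), 'dq': array([ 0.00068531,  0.00143211, -0.00163638, -0.0010741 ,  0.00272999,
        0.00075057]), 'joint_efforts': array([ 1.52067737e-04, -3.83033609e+01, -2.91596836e+01, -3.78173490e-04,
        1.03769760e-02, -6.50293430e-06]), 'tcp_pos': array([ 187.698742  , -542.69471731,  230.1056023 ]), 'tool_rot': array([[ 9.45139971e-01,  3.26665407e-01, -3.84192127e-04],
       [ 3.26665414e-01, -9.45137319e-01,  2.27079252e-03],
       [ 3.78675047e-04, -2.27171906e-03, -9.99997348e-01]]), 'force': array([-0.59919536,  0.3855423 ,  0.35538362]), 'moment': array([-0.00228625,  0.00801907, -0.02153189]), 'finger_force': 0.0, 'width': 1.0002516974600775}
top [[437.47401994   0.         317.64007784]
 [  0.         437.47401994 240.47680008]
 [  0.           0.           1.        ]] -0.010492999677438485 [[ 2.700000e-02  9.930000e-01 -1.180000e-01  3.872900e+02]
 [-9.990000e-01  2.900000e-02  1.300000e-02 -1.371790e+02]
 [ 1
[... 785 characters left out ...]
00e-01  3.52753e+02]
 [-1.75000e-01 -4.56000e-01  8.72000e-01  9.60704e+02]
 [ 1.60000e-02  8.85000e-01  4.66000e-01  6.98235e+02]
 [ 0.00000e+00  0.00000e+00  0.00000e+00  1.00000e+00]]
light_cover [(array([230.5, 428.8]), 0.86), (array([290.2, 366.8]), 0.71), (array([245.3, 389.4]), 0.4)]
lower_tray [(array([328.2, 269.9]), 0.86), (array([267.5, 304.3]), 0.64)]
upper_tray [(array([269.3, 305.2]), 0.69)]
grip_bar [(array([268.6, 304.4]), 0.73), (array([276.3, 198.4]), 0.65)]
press_pad [(array([264.6, 304.8]), 0.81)]
cup [(array([346., 344.]), 0.9)]
wash_bottle [(array([278.3, 197. ]), 0.61), (array([346. , 343.8]), 0.38)]
marker [(array([299.7, 389. ]), 0.51), (array([328.5, 269.8]), 0.26)]
```

```bash
sleep 1; ls pics
```

```text
side0.png
top0.png
```

View pics/top0.png

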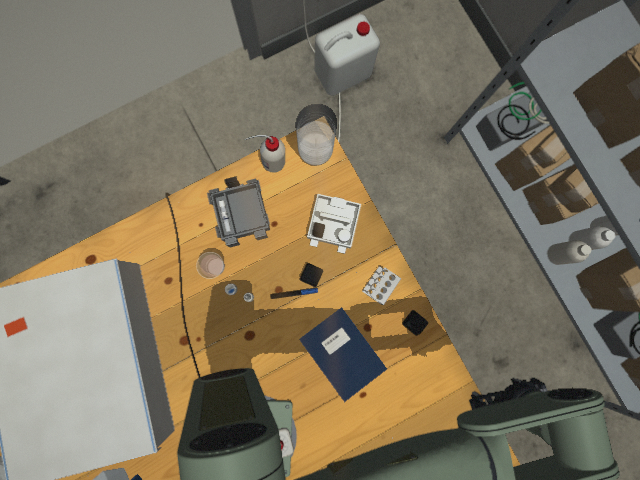

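View pics/side0.png

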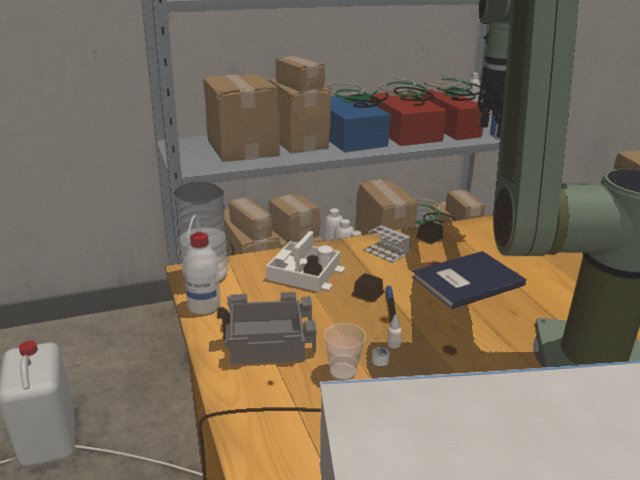

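The top view shows the lower tray at px (237,213) with the catch up (+x) and the hooks down. The upper tray is at (332,224) with its toes down. The two cover look-alikes are at (312,275), which is the left one I want, and (415,323). The side view agrees: the cover is at (368,290) and the lower tray at (268,330).

```bash
cat > h.py <<'E'
from bench import *
import cv2, numpy as np
def p2w(ci,px,z):
    """pixels (u,v) Nx2 -> world xy on plane z"""
    px=np.atleast_2d(np.asarray(px,float)); K=ci["mtx"]; T=np.array(ci["cam_to_world"])
    d=(px-K[[0,1],[2,2]])/K[0,0]; u=d.copy()
    for _ in range(10): u=d/(1+ci["k1"]*(u**2).sum(1,keepdims=True))
    r=np.c_[u[:,0],-u[:,1],-np.ones(len(u))]@T[:3,:3].T
    return (T[:3,3]+r*((z-T[2,3])/r[:,2:]))[:,:2]
def w2p(ci,P):
    K=ci["mtx"]; T=np.array(ci["cam_to_world"]); c=(np.atleast_2d(P)-T[:3,3])@T[:3,:3]
    u=np.c_[c[:,0],-c[:,1]]/-c[:,2:]; u=u*(1+ci["k1"]*(u**2).sum(1,keepdims=True))
    return u*K[0,0]+K[[0,1],[2,2]]
E
python3 - <<'E'
from h import *
grab_frame("top"); ci=camera_info("top")
for l,z in [("light_cover",20),("lower_tray",40),("upper_tray",30),("grip_bar",84),("wash_bottle",100)]:
    for d in outline_of("top",l)[:2]:
        m=d["region"].astype(np.uint8); c=max(cv2.findContours(m,0,1)[0],key=cv2.contourArea)[:,0]
        w=p2w(ci,c,z).astype(np.float32); r=cv2.minAreaRect(w)
        print(l,round(d["score"],2),np.round(r[0]),np.round(r[1]),round(r[2],1))
i=camera_info("wrist"); print(np.round(i["cam_to_world"],3),i["mtx"][0],i["k1"],env.read_state()["t"])
print(p2w(ci,[[223,212],[232,183],[224,241],[253,236],[331,200],[313,245],[344,249]],50).round())
E
```

```text
light_cover 0.95 [ 313. -424.] [60. 52.] 52.9
light_cover 0.73 [ 436. -138.] [52. 54.] 65.1
lower_tray 0.9 [606.  67.] [187. 147.] 15.8
upper_tray 0.75 [ 579. -194.] [128. 152.] 78.9
grip_bar 0.75 [ 571. -191.] [120. 145.] 78.0
wash_bottle 0.73 [759. -19.] [126.  78.] 35.2
wash_bottle 0.34 [ 433. -138.] [47. 48.] 65.1
[[ 3.27000e-01  9.03000e-01  2.78000e-01  2.57428e+02]
 [-9.45000e-01  3.13000e-01  9.50000e-02 -5.19795e+02]
 [-1.00000e-03 -2.94000e-01  9.56000e-01  3.75291e+02]
 [ 0.00000e+00  0.00000e+00  0.00000e+00  1.00000e+00]] [359.53594914   0.         316.96317481] 0.022827684203672018 1.2
[[ 597.  106.]
 [ 678.   85.]
 [ 518.   99.]
 [ 534.   21.]
 [ 639. -186.]
 [ 514. -141.]
 [ 506. -225.]]
```

Request:
servo_tool(
  series=[
    [[0.3,0.48,0.0],0.35],
    [[0.3,0.48,0.0],0.35],
    [[0.3,0.48,0.0],0.35],
    [[0.3,0.48,0.0],0.35],
    [[0.3,0.48,0.0],0.35],
    [[0.6,0.96,0.06],0.7],
    [[0.6,0.96,0.06],0.7],
    [[0.6,0.96,0.06],0.7],
    [[0.6,0.96,0.06],0.7],
    [[0.6,0.96,0.06],0.7],
    [[0.6,0.96,0.06],0.7],
    [[0.6,0.96,0.06],0.7],
  ],
  hand=1,
)

```text
t: 2.4
tcp_pos: [489.7, -59.7, 262.2]
tool_rot: [[0.133, 0.991, 0.002], [0.991, -0.133, 0.001], [0.001, 0.002, -1.0]]
force: [-0.1, -1.2, -0.3]
width: 0.997
finger_force: 0.0
```

Request:
servo_tool(
  series=[
    [[0,0.08,0.0],0],
    [[0,0.08,0.0],0],
    [[0,0.08,0.0],0],
  ],
)

```text
t: 2.7
tcp_pos: [487.8, -22.9, 261.3]
tool_rot: [[0.136, 0.991, 0.0], [0.991, -0.136, -0.001], [-0.001, 0.0, -1.0]]
force: [0.1, 0.2, 0.7]
width: 0.999
finger_force: 0.0
```

```bash
python3 - <<'E'
from h import *
ci=camera_info("wrist"); f=grab_frame("wrist"); cv2.imwrite("pics/w1.png",f)
print(env.read_state()["tcp_pos"],env.read_state()["tool_rot"][:,1],ci["cam_to_world"].round(3))
import pickle; pickle.dump(ci,open("ci1.pkl","wb"))
for l,z in [("light_cover",20),("lower_tray",40),("upper_tray",30)]:
    for d in outline_of("wrist",l)[:2]:
        m=d["region"].astype(np.uint8); c=max(cv2.findContours(m,0,1)[0],key=cv2.contourArea)[:,0]
        w=p2w(ci,c,z).astype(np.float32); r=cv2.minAreaRect(w)
        print(l,round(d["score"],2),np.round(r[0]),np.round(r[1]),round(r[2],1))
E
```

```text
[487.75528494 -23.66647478 261.28709069] [ 9.90512390e-01 -1.37423435e-01  6.43805666e-05] [[ 9.91000e-01  1.30000e-01  4.00000e-02  4.96676e+02]
 [-1.36000e-01  9.47000e-01  2.91000e-01  5.06860e+01]
 [-0.00000e+00 -2.94000e-01  9.56000e-01  4.05266e+02]
 [ 0.00000e+00  0.00000e+00  0.00000e+00  1.00000e+00]]
light_cover 0.65 [ 434. -135.] [63. 51.] 67.1
lower_tray 0.89 [611.  65.] [195. 153.] 16.0
lower_tray 0.33 [ 572. -193.] [155. 145.] 78.2
upper_tray 0.7 [ 574. -200.] [160. 150.] 78.2
```

View pics/w1.png

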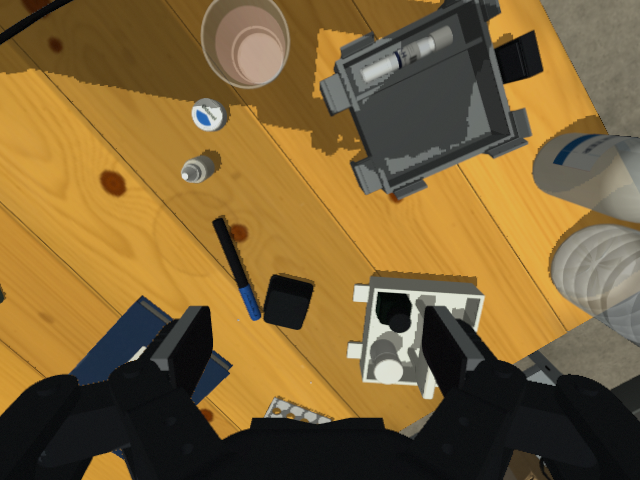

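The wrist picture is oriented with right = +x and up = +y. The cover is at px (288,302), with the marker tip just left of it at (257,316). I'll therefore close the fingers across the cover's other faces, at a yaw of about 66°. The lower tray is at (425,100) with its pocket empty and the vial on the +y side. The upper tray is at (420,330).

Request:
servo_tool(
  series=[
    [[-0.106,-0.227,-0.3],0.821],
    [[-0.106,-0.227,-0.3],0.821],
    [[-0.106,-0.227,-0.3],0.821],
    [[-0.106,-0.227,-0.3],0.821],
    [[-0.106,-0.227,-0.3],0.821],
    [[-0.106,-0.227,-0.3],0.821],
    [[-0.106,-0.227,-0.3],0.821],
    [[-0.106,-0.227,-0.3],0.821],
    [[-0.106,-0.227,-0.3],0.821],
    [[-0.106,-0.227,-0.3],0.821],
  ],
)

```text
t: 3.9
tcp_pos: [434.6, -138.0, 111.3]
tool_rot: [[-0.912, 0.409, 0.0], [0.409, 0.912, -0.0], [-0.0, -0.0, -1.0]]
force: [0.0, 0.0, 0.1]
width: 0.999
finger_force: 0.0
```

```bash
python3 - <<'E'
from h import *
ci=camera_info("wrist"); f=grab_frame("wrist")
s=env.read_state(); print(s["tcp_pos"],s["tool_rot"][:,1],ci["cam_to_world"].round(3)[:3,3])
for d in outline_of("wrist","light_cover")[:2]:
    m=d["region"].astype(np.uint8); c=max(cv2.findContours(m,0,1)[0],key=cv2.contourArea)[:,0]
    for z in(0,33):
        r=cv2.minAreaRect(p2w(ci,c,z).astype(np.float32)); print(round(d["score"],2),np.round(r[0]),np.round(r[1]),round(r[2],1))
for z,h in((3,27),(33,24)):  # model square overlay at guess
    a=np.radians(66); R=np.array([[np.cos(a),-np.sin(a)],[np.sin(a),np.cos(a)]])
    q=np.c_[np.array([435,-137])+h*np.array([[1,1],[-1,1],[-1,-1],[1,-1]])@R.T,[z]*4]
    cv2.polylines(f,[w2p(ci,q).round().astype(np.int32)],True,(0,255,0) if z<9 else (0,0,255),1)
cv2.imwrite("pics/w2.png",f)
E
```

```text
[ 434.64588997 -137.86077272  111.3379317 ] [ 4.10702712e-01  9.11769307e-01 -1.18604402e-04] [ 364.883 -108.123  255.35 ]
0.67 [ 439. -140.] [53. 64.] 66.7
0.67 [ 430. -136.] [46. 56.] 66.7
```

View pics/w2.png

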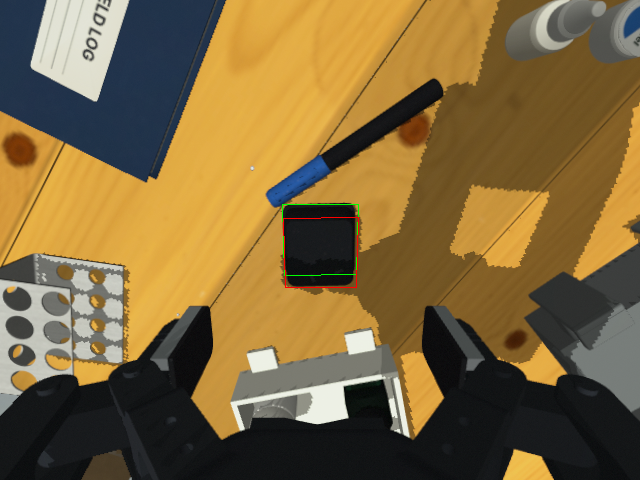

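The overlay model matches the cover at (320,245) to within a pixel or two. The finger paths on its left and right are clear of the marker, so I'm descending and gripping.

Request:
servo_tool(
  series=[
    [[0,0,-0.1],0],
    [[0,0,-0.18],0],
    [[0,0,-0.217],0],
    [[0,0,-0.217],0],
    [[0,0,-0.217],0],
  ],
)

```text
t: 4.5
tcp_pos: [435.1, -137.3, 3.1]
tool_rot: [[-0.913, 0.408, 0.0], [0.408, 0.913, -0.0], [-0.0, -0.0, -1.0]]
force: [0.4, -0.5, -0.3]
width: 1.0
finger_force: 0.0
```

Request:
servo_tool(
  series=[
    [[0,0,0],0],
    [[0,0,0],0],
    [[0,0,0],0],
    [[0,0,0],0],
    [[0,0,0],0],
    [[0,0,0],0],
    [[0,0,0],0],
  ],
  hand=-1,
)

```text
t: 5.2
tcp_pos: [436.3, -137.8, 4.9]
tool_rot: [[-0.913, 0.407, 0.003], [0.407, 0.913, -0.002], [-0.003, -0.0, -1.0]]
force: [-2.1, 0.2, 7.2]
width: 0.558
finger_force: 61.1
```

```bash
python3 - <<'E'
import cv2,numpy as np
f=cv2.imread("pics/w1.png")
cv2.imwrite("pics/c1.png",cv2.resize(f[0:200,310:550],None,fx=3.3,fy=3,interpolation=cv2.INTER_CUBIC)[:600,:800])
E
```

```text
(no output)
```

View pics/c1.png

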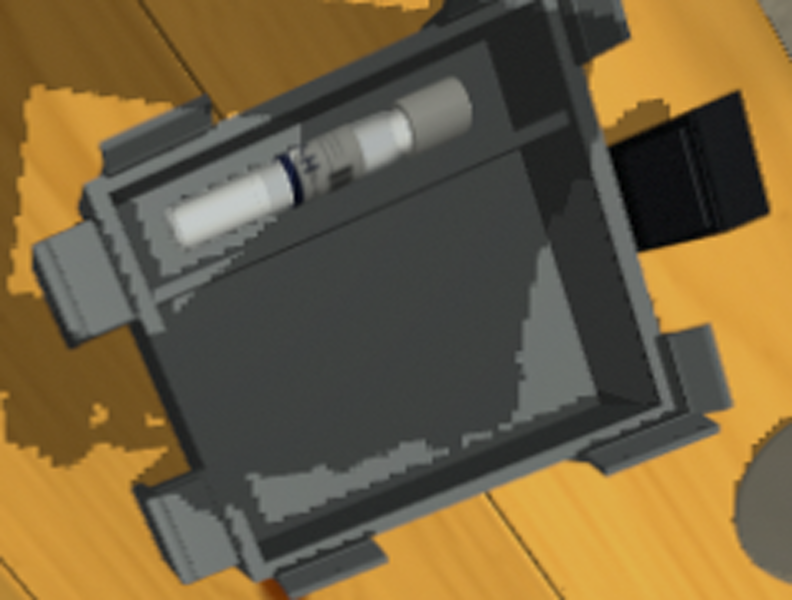

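Request:
servo_tool(
  series=[
    [[0,0,0.1],0],
    [[0,0,0.2],0],
    [[0,0,0.3],-0.08],
    [[0.1,0.06,0.394],-0.578],
    [[0.2,0.12,0.394],-0.578],
    [[0.31,0.194,0.394],-0.578],
    [[0.31,0.194,0.394],-0.578],
    [[0.31,0.194,0.394],-0.578],
    [[0.31,0.194,0.394],-0.578],
    [[0.31,0.194,0.394],-0.578],
    [[0.31,0.194,0.394],-0.578],
  ],
)

```text
t: 6.3
tcp_pos: [589.7, -39.9, 200.2]
tool_rot: [[-0.242, 0.97, 0.0], [0.97, 0.242, -0.0], [-0.0, 0.0, -1.0]]
force: [0.8, 0.2, -0.2]
width: 0.554
finger_force: 62.2
```

```bash
cat >> h.py <<'E'
from scipy.optimize import least_squares
import pickle
def fit(ci,px,pts,x0,z0=0):
    """pose (x,y,yaw deg) of a level body whose body points pts project to px"""
    px=np.array(px,float); pts=np.array(pts,float)
    def W(p):
        a=np.radians(p[2]); R=np.array([[np.cos(a),-np.sin(a)],[np.sin(a),np.cos(a)]])
        return np.c_[pts[:,:2]@R.T+p[:2],pts[:,2]+z0]
    s=least_squares(lambda p:(w2p(ci,W(p))-px).ravel(),x0,loss="soft_l1")
    return s.x,(w2p(ci,W(s.x))-px).round(1)
def draw(f,ci,p,polys,z0=0,col=(0,255,0)):
    a=np.radians(p[2]); R=np.array([[np.cos(a),-np.sin(a)],[np.sin(a),np.cos(a)]])
    for q in polys:
        q=np.array(q,float); q=w2p(ci,np.c_[q[:,:2]@R.T+p[:2],q[:,2]+z0])
        cv2.polylines(f,[q.round().astype(np.int32)],True,col,1)
E
python3 - <<'E'
from h import *
ci=pickle.load(open("ci1.pkl","rb"))
px=np.array([[660,404],[258,558],[108,193]])/[3.3,3]+[310,0]
p,r=fit(ci,px,[[61,-61,44],[-61,-61,44],[-61,61,44]],[606,67,14]); print(p,r)
ci=camera_info("wrist"); f=grab_frame("wrist"); s=env.read_state(); print(s["tcp_pos"],s["tool_rot"][:,1],s["width"],s["t"],s["force"])
cv2.imwrite("pics/w3raw.png",f); pickle.dump(ci,open("ci3.pkl","wb"))
sq=lambda h,z:[[h,h,z],[-h,h,z],[-h,-h,z],[h,-h,z]]
draw(f,ci,p,[sq(61,44)]+[[[-69,s*40-15,59],[-69,s*40+15,59],[-87,s*40+15,59],[-87,s*40-15,59]] for s in(-1,1)])
cv2.imwrite("pics/w3.png",f)
E
```

```text
[602.86886689  64.05034172  16.0591502 ] [[-0.4  0.1]
 [ 1.   0.9]
 [-0.3 -0.8]]
[589.66830283 -40.08117641 200.18114358] [9.70439100e-01 2.41345698e-01 4.55553753e-04] 0.5512290185706098 6.35 [ 2.34998692e-01 -1.07317106e-04 -3.05263594e-01]
```

View pics/w3.png

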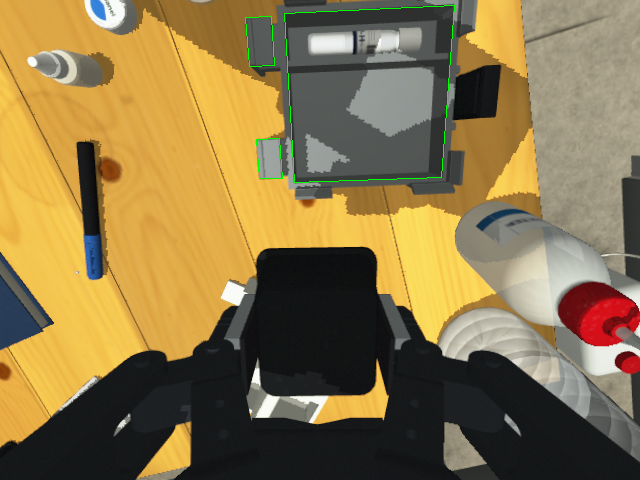

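The overlay matches the lower tray's rim and lips around (370,100), and the cover is held squarely at (317,320). I'm placing it now.

Request:
servo_tool(
  series=[
    [[0.036,0.175,-0.1],0.022],
    [[0.036,0.175,-0.2],0.022],
    [[0.036,0.175,-0.25],0.022],
    [[0.036,0.175,-0.3],0.022],
    [[0.036,0.175,-0.34],0.022],
    [[0.036,0.175,-0.37],0.022],
    [[0.036,0.175,-0.38],0.022],
    [[0.036,0.175,-0.38],0.022],
    [[0.036,0.175,-0.38],0.022],
  ],
)

```text
t: 7.25
tcp_pos: [609.1, 47.0, 11.2]
tool_rot: [[-0.274, 0.962, 0.003], [0.962, 0.274, -0.0], [-0.001, 0.003, -1.0]]
force: [-0.8, 0.5, -0.2]
width: 0.553
finger_force: 62.1
```

Request:
servo_tool(
  series=[
    [[0,0,0],0],
    [[0,0,0],0],
    [[0,0,0],0],
    [[0,0,0],0],
  ],
  hand=0.44,
)

```text
t: 7.65
tcp_pos: [608.0, 47.5, 10.0]
tool_rot: [[-0.274, 0.962, 0.0], [0.962, 0.274, -0.0], [-0.0, 0.0, -1.0]]
force: [-0.2, -0.5, -0.2]
width: 0.718
finger_force: 0.0
```

Request:
servo_tool(
  series=[
    [[0,0,0.1],0],
    [[0,0,0.2],0],
    [[0,0,0.3],0],
    [[0,0,0.4],0],
    [[-0.085,-0.685,0.44],-0.3],
    [[-0.085,-0.685,0.44],-0.3],
    [[-0.085,-0.685,0.44],-0.3],
    [[-0.085,-0.685,0.44],-0.3],
    [[-0.085,-0.685,0.44],-0.3],
    [[-0.085,-0.685,0.44],-0.3],
    [[-0.085,-0.685,0.44],-0.3],
    [[-0.085,-0.685,0.44],-0.3],
  ],
)

```text
t: 8.85
tcp_pos: [564.0, -301.4, 230.2]
tool_rot: [[0.199, 0.98, 0.001], [0.98, -0.199, -0.003], [-0.003, 0.001, -1.0]]
force: [0.3, 0.4, -0.9]
width: 0.715
finger_force: 0.0
```

```bash
python3 - <<'E'
from h import *
ci=camera_info("wrist"); f=grab_frame("wrist"); s=env.read_state(); print(s["tcp_pos"],s["tool_rot"][:,1],s["t"])
cv2.imwrite("pics/w4raw.png",f); pickle.dump(ci,open("ci4.pkl","wb"))
m=outline_of("wrist","upper_tray"); 
for d in m[:2]:
    ys,xs=np.nonzero(d["region"]); print(d["score"],xs.min(),xs.max(),ys.min(),ys.max())
    x0,y0=max(0,xs.min()-15),max(0,ys.min()-15)
print(x0,y0)
c=f[y0:y0+240,x0:x0+320]; cv2.imwrite("pics/c4.png",cv2.resize(c,None,fx=2.5,fy=2.5,interpolation=cv2.INTER_CUBIC))
t=grab_frame("top"); ti=camera_info("top")
for d in outline_of("top","light_cover"):
    c=max(cv2.findContours(d["region"].astype(np.uint8),0,1)[0],key=cv2.contourArea)[:,0]
    r=cv2.minAreaRect(p2w(ti,c,25).astype(np.float32)); print(d["score"],r)
E
```

```text
[ 564.51767745 -298.15035916  229.73352158] [ 9.80396064e-01 -1.97036653e-01  3.39381922e-04] 8.9
0.8 231 394 6 164
216 0
0.6 ((606.9166870117188, 43.411720275878906), (58.24494934082031, 56.196533203125), 16.262285232543945)
0.6 ((313.6518249511719, -421.63592529296875), (56.57496643066406, 50.13349914550781), 52.87893295288086)
```

View pics/c4.png

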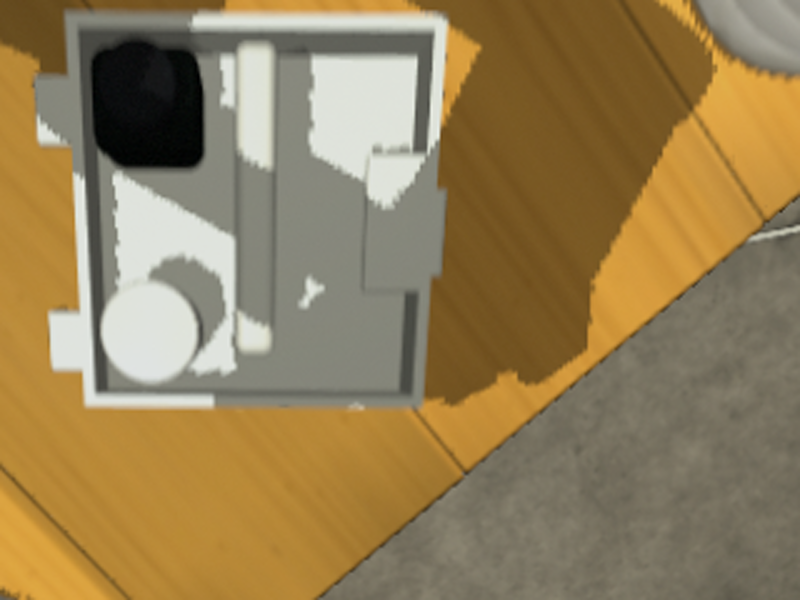

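```bash
python3 - <<'E'
from h import *
ci=pickle.load(open("ci4.pkl","rb"))
px=np.array([[446,14],[425,405],[86,406],[67,14]])/2.5+[216,0]
h=62;p,r=fit(ci,px,[[h,h,35],[h,-h,35],[-h,-h,35],[-h,h,35]],[574,-197,-11]); print(p,r.tolist())
bar=p2w(ci,np.array([[238,42],[273,42],[271,353],[237,353]])/2.5+[216,0],84); c=bar.mean(0); print(bar.round(1),c)
a=np.radians(p[2]); R=np.array([[np.cos(a),-np.sin(a)],[np.sin(a),np.cos(a)]]); print("bar in tray",(c-p[:2])@R)
toes=np.array([[49,310],[50,370],[35,75],[38,146]])/2.5+[216,0]; print(((p2w(ci,toes,5)-p[:2])@R).round(1))
print("jar",((p2w(ci,np.array([[150,330],[98,330],[200,330],[203,70]])/2.5+[216,0],64)-p[:2])@R).round(1))
E
```

```text
[ 585.86992137 -194.98275215  -11.46870423] [[0.4, 0.0], [-0.4, 0.2], [0.6, -0.2], [-0.6, 0.0]]
[[ 588.9 -153.2]
 [ 598.5 -155.2]
 [ 581.9 -237.1]
 [ 571.6 -235. ]] [ 585.22293761 -195.11559621]
bar in tray [-0.607652   -0.25883312]
[[-80.3 -28.2]
 [-81.5 -50.7]
 [-79.6  51.7]
 [-80.2  28.8]]
jar [[-35.  -35.3]
 [-52.  -35.4]
 [-18.5 -35.3]
 [-16.2  39.4]]
```

The crop shows the upper tray square on, with toes left, the bar across the middle at (255,197), and the jar (150,330) and bottle (148,105) on either side. The cover already sits in the pocket. The bar is at the tray's centre, so I'll grip it there.

Request:
servo_tool(
  series=[
    [[0.04,0.1,-0.05],-0.004],
    [[0.04,0.2,-0.15],-0.004],
    [[0.04,0.2,-0.2],-0.004],
    [[0.04,0.2,-0.2],-0.004],
    [[0.04,0.2,-0.2],-0.004],
    [[0.04,0.2,-0.25],-0.004],
    [[0.04,0.2,-0.3],-0.004],
    [[0.04,0.2,-0.33],-0.004],
    [[0.04,0.2,-0.35],-0.004],
    [[0.04,0.2,-0.35],-0.004],
    [[0.04,0.2,-0.35],-0.004],
  ],
  hand=-0.06,
)

```text
t: 10.15
tcp_pos: [586.3, -195.7, 56.0]
tool_rot: [[0.199, 0.98, 0.002], [0.98, -0.199, -0.001], [-0.001, 0.002, -1.0]]
force: [0.5, -0.5, 0.1]
width: 0.472
finger_force: 0.0
```

Request:
servo_tool(
  series=[
    [[0,0,0],0],
    [[0,0,0],0],
    [[0,0,0],0],
    [[0,0,0],0],
    [[0,0,0],0],
  ],
  hand=-1,
)

```text
t: 10.65
tcp_pos: [586.5, -195.5, 56.2]
tool_rot: [[0.198, 0.98, 0.003], [0.98, -0.198, -0.001], [-0.001, 0.003, -1.0]]
force: [1.6, -0.4, 5.8]
width: 0.128
finger_force: 61.0
```

Request:
servo_tool(
  series=[
    [[0,0,0.01],0],
    [[0,0,0.03],0],
    [[0,0,0.07],0],
    [[0,0,0.12],0],
    [[0,0,0.15],0],
    [[0,0,0.15],0],
    [[0,0,0.15],0],
  ],
)

```text
t: 11.35
tcp_pos: [584.8, -194.7, 129.3]
tool_rot: [[0.198, 0.98, -0.001], [0.98, -0.198, 0.0], [0.0, -0.001, -1.0]]
force: [-0.9, 0.5, -4.9]
width: 0.127
finger_force: 59.6
```

```bash
python3 - <<'E'
from h import *
s=env.read_state(); print(s["tcp_pos"],s["tool_rot"][:,1],s["t"],s["width"],s["force"],s["moment"])
f=grab_frame("side"); f2=grab_frame("wrist"); ci=camera_info("wrist"); cv2.imwrite("pics/w5raw.png",f2); pickle.dump(ci,open("ci5.pkl","wb"))
cv2.imwrite("pics/c5.png",np.hstack([cv2.resize(f[150:400,170:430],(400,385)),cv2.resize(f2[100:480,120:520],(400,385))]))
E
```

```text
[ 584.84406098 -194.72557506  129.30317869] [ 9.80134201e-01 -1.98333626e-01 -8.48916227e-04] 11.35 0.12689074571368456 [-0.91920754  0.52710603 -4.93543735] [-0.02159624 -0.00834378  0.00438198]
```

View pics/c5.png

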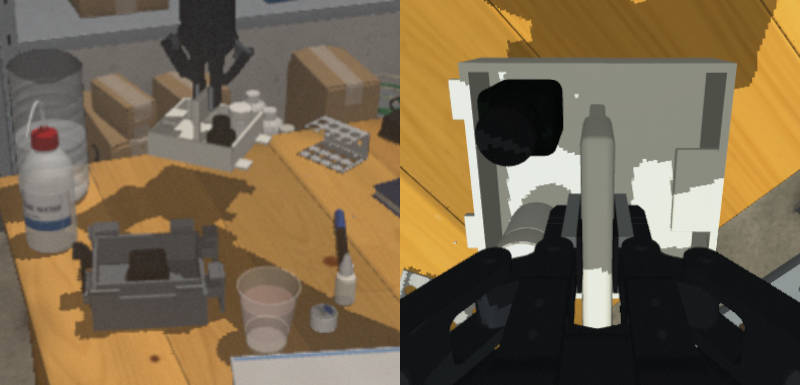

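The tray hangs level in the grip. Before stacking I'll check the lower tray's pose with a zoomed overlay on the earlier picture.

```bash
python3 - <<'E'
from h import *
ci=pickle.load(open("ci3.pkl","rb")); f=cv2.imread("pics/w3raw.png")
c=cv2.resize(f[0:200,245:500],None,fx=3,fy=3,interpolation=cv2.INTER_CUBIC)
p=[602.87,64.05,16.06]; a=np.radians(p[2]); R=np.array([[np.cos(a),-np.sin(a)],[np.sin(a),np.cos(a)]])
def dr(q,col):
    q=np.array(q,float); q=(w2p(ci,np.c_[q[:,:2]@R.T+p[:2],q[:,2]])-[245,0]+.5)*3-.5
    cv2.polylines(c,[q.round().astype(np.int32)],True,col,1)
sq=lambda h,z:[[h,h,z],[-h,h,z],[-h,-h,z],[h,-h,z]]
dr(sq(61,44),(0,255,0)); dr(sq(66,44),(0,0,255))
for s in(-1,1): dr([[-69,s*40-15,59],[-69,s*40+15,59],[-82,s*40+15,59],[-82,s*40-15,59]],(255,255,0))
dr([[64,-64.5,44],[64,-30,44],[64,-64.5,44],[30,-64.5,44]],(255,0,255))
cv2.imwrite("pics/c3.png",c)
E
```

```text
(no output)
```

View pics/c3.png

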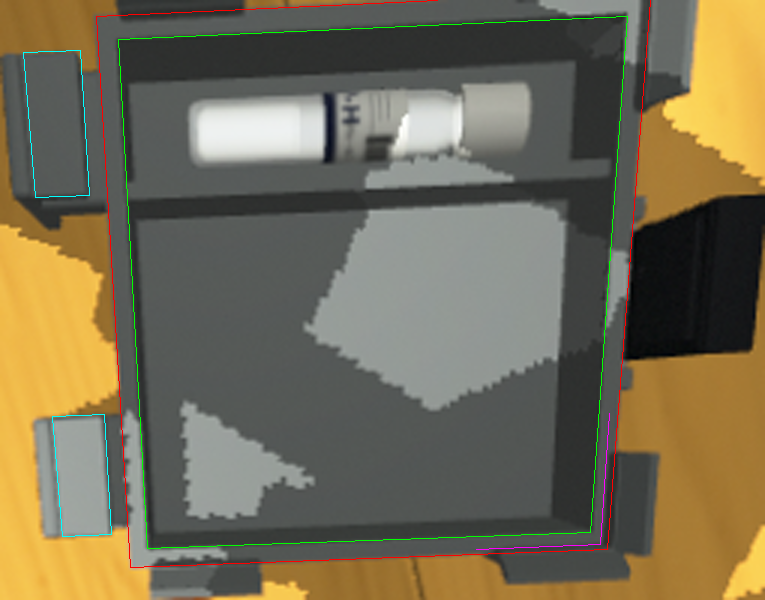

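```bash
python3 - <<'E'
from h import *
ci=pickle.load(open("ci3.pkl","rb"))
m=None
grab_frame("top"); 
print("w3 base edge z5", p2w(ci,[[457,232],[470,212],[500,200],[458,250]],5).round(), "z100",p2w(ci,[[457,232],[470,270]],100).round())
T=camera_info("top")
for d in outline_of("top","wash_bottle")[:1]:
    c=max(cv2.findContours(d["region"].astype(np.uint8),0,1)[0],key=cv2.contourArea)[:,0]
    for z in(60,100,150):
        w=p2w(T,c,z); print(z,w.min(0),w.max(0),np.linalg.norm(w-[695,26],axis=1).min(), w[np.linalg.norm(w-[695,26],axis=1).argmin()])
E
```

```text
w3 base edge z5 [[725. -26.]
 [730.  -4.]
 [753.  14.]
 [733. -43.]] z100 [[682.  -9.]
 [701. -34.]]
60 [709.4573809  -55.30058701] [813.3821481   51.55180132] 38.860867087473196 [722.73856222  -1.21652359]
100 [698.36195141 -58.1204854 ] [798.70755553  45.05191272] 34.69734480498297 [713.80443017  -3.15988927]
150 [684.49266456 -61.6453584 ] [780.36431481  36.92705198] 33.723732510504796 [704.33449583  -6.40613093]
```

Request:
servo_tool(
  series=[
    [[-0.02,0.05,0.06],0.1],
    [[-0.04,0.13,0.06],0.2],
    [[-0.05,0.21,0.06],0.3],
    [[-0.05,0.29,0.06],0.305],
    [[-0.02,0.37,0.06],0.305],
    [[0.02,0.45,0.06],0.305],
    [[0.066,0.52,0.06],0.305],
    [[0.066,0.526,0.06],0.305],
    [[0.066,0.526,0.06],0.305],
    [[0.066,0.526,0.06],0.305],
    [[0.066,0.526,0.06],0.305],
  ],
)

```text
t: 12.65
tcp_pos: [617.6, 66.8, 159.2]
tool_rot: [[-0.274, 0.962, -0.001], [0.962, 0.274, -0.0], [0.0, -0.001, -1.0]]
force: [-0.1, -0.7, -4.6]
width: 0.131
finger_force: 60.3
```

Request:
servo_tool(
  series=[
    [[0,0,-0.04],0],
    [[0,0,-0.04],0],
    [[0,0,-0.04],0],
  ],
)

```text
t: 12.95
tcp_pos: [617.4, 67.1, 139.2]
tool_rot: [[-0.274, 0.962, -0.002], [0.962, 0.274, 0.0], [0.001, -0.002, -1.0]]
force: [0.6, 0.5, -4.2]
width: 0.129
finger_force: 60.2
```

```bash
python3 - <<'E'
from h import *
s=env.read_state(); y=s["tool_rot"][:,1]; print(s["tcp_pos"],np.degrees(np.arctan2(y[1],y[0])),s["t"],s["force"],s["moment"])
a=np.radians(16.06); R=np.array([[np.cos(a),-np.sin(a)],[np.sin(a),np.cos(a)]])
print("TCP in tray",(s["tcp_pos"][:2]-[602.87,64.05])@R,"want 15.9,-0.4")
E
```

```text
[617.37232111  67.11704649 139.18546223] 15.927042289723838 12.95 [ 0.57179366  0.52929277 -4.19272187] [-0.00416053 -0.06495379  0.01095375]
TCP in tray [14.7848116  -1.06463033] want 15.9,-0.4
```

Request:
servo_tool(
  series=[
    [[0.002,0.002,-0.01],0.002],
    [[0.002,0.002,-0.02],0.002],
    [[0.002,0.002,-0.025],0.002],
    [[0.002,0.002,-0.03],0.002],
    [[0.002,0.002,-0.032],0.002],
    [[0.002,0.002,-0.032],0.002],
  ],
)

```text
t: 13.55
tcp_pos: [620.0, 69.2, 124.9]
tool_rot: [[-0.279, 0.96, 0.002], [0.96, 0.279, 0.0], [-0.0, 0.002, -1.0]]
force: [-1.3, 0.1, 1.9]
width: 0.128
finger_force: 61.0
```

Request:
servo_tool(
  series=[
    [[0,0,-0.002],0],
    [[0,0,-0.004],0],
    [[0,0,-0.006],0],
    [[0,0,-0.006],0],
  ],
)

```text
t: 13.95
tcp_pos: [621.9, 69.6, 123.8]
tool_rot: [[-0.279, 0.96, 0.007], [0.96, 0.279, 0.001], [-0.001, 0.007, -1.0]]
force: [-2.0, 1.9, 6.7]
width: 0.132
finger_force: 62.0
```

Request:
servo_tool(
  series=[
    [[0,0,0.012],0],
    [[-0.004,-0.001,0.012],0],
    [[-0.004,-0.001,0.012],0],
    [[-0.004,-0.001,0.008],0],
    [[-0.004,-0.001,0.006],0],
    [[-0.004,-0.001,0.006],0],
  ],
)

```text
t: 14.55
tcp_pos: [617.9, 68.7, 124.6]
tool_rot: [[-0.279, 0.96, 0.001], [0.96, 0.279, 0.0], [-0.0, 0.001, -1.0]]
force: [-1.6, 0.1, 4.0]
width: 0.129
finger_force: 61.4
```

```bash
cat > st.py <<'E'
from h import *
s=env.read_state(); y=s["tool_rot"][:,1]
a=np.radians(16.06); R=np.array([[np.cos(a),-np.sin(a)],[np.sin(a),np.cos(a)]])
print("TCP in tray",(s["tcp_pos"][:2]-[602.87,64.05])@R-[.89,-.38],s["tcp_pos"][2],"yaw",np.degrees(np.arctan2(y[1],y[0]))-16.06,"F",s["force"][:2]@R,s["force"][2],s["t"],s["width"])
E
python3 st.py
```

```text
TCP in tray [14.87980832  0.70828483] 124.57062012853658 yaw 0.1310712472378519 F [-1.51557528  0.55453332] 3.9768224785997015 14.55 0.12936406478242837
```

Request:
servo_tool(
  series=[
    [[0,0,0],0],
    [[0,0,0],0],
  ],
  hand=-0.68,
)

```text
t: 14.75
tcp_pos: [617.0, 68.3, 123.1]
tool_rot: [[-0.279, 0.96, -0.001], [0.96, 0.279, -0.0], [-0.0, -0.001, -1.0]]
force: [-0.1, -0.1, -0.4]
width: 0.157
finger_force: 8.7
```

Request:
servo_tool(
  series=[
    [[0,0,0],0],
    [[0,0,0],0],
  ],
  hand=-0.6,
)

```text
t: 14.95
tcp_pos: [616.4, 68.4, 123.0]
tool_rot: [[-0.279, 0.96, -0.003], [0.96, 0.279, -0.0], [0.0, -0.002, -1.0]]
force: [-2.6, 0.2, -1.2]
width: 0.198
finger_force: 1.0
```

Request:
servo_tool(
  series=[
    [[0,0,0],0],
    [[0,0,0],0],
    [[0,0,0],0],
  ],
  hand=-0.48,
)

```text
t: 15.25
tcp_pos: [617.4, 68.6, 123.8]
tool_rot: [[-0.279, 0.96, 0.0], [0.96, 0.279, -0.0], [-0.0, 0.0, -1.0]]
force: [-0.6, -0.3, -1.0]
width: 0.259
finger_force: 0.5
```

```bash
python3 st.py; python3 - <<'E'
from h import *
f=grab_frame("side"); f2=grab_frame("wrist"); ci=camera_info("wrist"); cv2.imwrite("pics/w6raw.png",f2); pickle.dump(ci,open("ci6.pkl","wb"))
cv2.imwrite("pics/side6.png",f)
cv2.imwrite("pics/c6.png",np.vstack([cv2.resize(f[210:370,190:350],(560,350),interpolation=cv2.INTER_CUBIC),cv2.resize(f2[150:430,100:540],(560,250))]))
E
```

```text
TCP in tray [14.30866701  0.69082344] 123.82056129140669 yaw 0.13056537666242463 F [-0.70363906 -0.10660151] -0.9738277788570945 15.25 0.25889513348065624
```

View pics/c6.png

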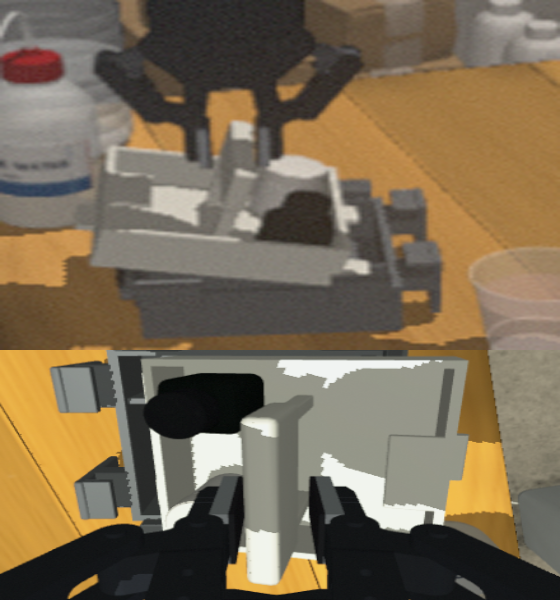

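```bash
python3 - <<'E'
from h import *
a=np.radians(16.06); R=np.array([[np.cos(a),-np.sin(a)],[np.sin(a),np.cos(a)]])
ci=camera_info("side"); loc=lambda w:((w-[602.87,64.05])@R).round(1).tolist()
q=lambda u,v:[190+u/3.5,210+v/2.1875]
print("toes z44-49",[loc(p2w(ci,[q(368,268),q(357,213)],z)) for z in(30,44,49)])
print("lips edge check (expect -69,55/25 ; -69,-25/-55) z59",loc(p2w(ci,[q(404,265),q(400,245),q(390,210),q(388,192)],59)))
print("tray near +x lower corner",[loc(p2w(ci,[q(95,265)],z)) for z in(60,68,75)],"near -x lower corner",[loc(p2w(ci,[q(335,285)],z)) for z in(40,44,49)])
c6=pickle.load(open("ci6.pkl","rb")); g=lambda u,v:[100+u*440/560,150+(v-350)*280/250]
print("wrist: left rim top corners",[loc(p2w(c6,[g(142,360)],z)) for z in(70,80,90)], "right top corner",[loc(p2w(c6,[g(468,360)],z)) for z in(90,100,110)])
print("lowertray lips",loc(p2w(c6,[g(97,362),g(102,410)],59)),loc(p2w(c6,[g(110,470),g(117,517)],59)))
E
```

```text
toes z44-49 [[[-51.9, 19.9], [-51.4, -62.6]], [[-50.7, 39.0], [-50.2, -41.8]], [[-50.2, 45.8], [-49.7, -34.3]]]
lips edge check (expect -69,55/25 ; -69,-25/-55) z59 [[-67.6, 56.8], [-67.8, 29.1], [-66.7, -22.6], [-67.8, -50.8]]
tray near +x lower corner [[[86.5, 46.3]], [[85.5, 57.3]], [[84.7, 67.0]]] near -x lower corner [[[-32.8, 55.3]], [[-32.6, 60.6]], [[-32.3, 67.2]]]
wrist: left rim top corners [[[-43.0, 59.6]], [[-40.1, 60.4]], [[-37.3, 61.2]]] right top corner [[[86.2, 61.4]], [[82.1, 62.2]], [[78.0, 62.9]]]
lowertray lips [[-66.2, 57.4], [-67.5, 26.2]] [[-68.2, -17.0], [-68.4, -54.5]]
```

The picture shows the tray tilted, with its +x end on the catch. The toes sit at about x = -50, inside the rim and short of the lips, because tilting shifted the base about 13 mm. I'll narrow the fingers to lift the toes a little, then slide toward the lips.

Request:
servo_tool(
  series=[
    [[0,0,0],0],
    [[0,0,0],0],
    [[0,0,0],0],
  ],
  hand=-0.66,
)

```text
t: 15.65
tcp_pos: [617.3, 68.5, 124.0]
tool_rot: [[-0.279, 0.96, 0.0], [0.96, 0.279, -0.0], [-0.0, 0.0, -1.0]]
force: [-1.8, 0.0, 1.9]
width: 0.174
finger_force: 10.0
```

```bash
python3 st.py; cat > toe.py <<'E'
from h import *
a=np.radians(16.06); R=np.array([[np.cos(a),-np.sin(a)],[np.sin(a),np.cos(a)]])
ci=camera_info("side"); f=grab_frame("side"); cv2.imwrite("pics/s_%.2f.png"%env.read_state()["t"],f)
g=f.min(2)
# brightness along line of tray-x at toe centre, y=+40/-40, for several toe-top heights
xs=np.arange(-86,-20,3)
print("x ",*["%4d"%x for x in xs])
for yy in(40,-40):
  for z in(44,49,54,59):
    w=np.c_[np.c_[xs,np.full(len(xs),yy)]@R.T+[602.87,64.05],np.full(len(xs),z)]
    p=w2p(ci,w).round().astype(int); print(yy,z,*["%4d"%g[v,u] for u,v in p])
E
python3 toe.py; python3 - <<'E'
import cv2; f=cv2.imread("pics/side6.png").min(2)
print("before (s6) rows 296-340 cols 270-312")
for v in range(296,342,2): print(v,*["%3d"%x for x in f[v,268:314:2]])
E
```

```text
TCP in tray [14.25409289  0.67069159] 123.97684968908553 yaw 0.13053138326688085 F [-1.72604725  0.50760642] 1.8629541570329717 15.65 0.17403529939875664
x   -86  -83  -80  -77  -74  -71  -68  -65  -62  -59  -56  -53  -50  -47  -44  -41  -38  -35  -32  -29  -26  -23
40 44   72   60   68   70   66   62   61   71  103   75   71   70   71  145  190  172  135  112  119  123  121  124
40 49   79   80   84   86   81   89   60   76   93   84   73   90   92  136  187  189  193  141  120  122  119  123
40 54  104   97  106  105  106  101   63   75  106   78   49   63   58   76  125  171  180  122  124  121  118  124
40 59   87   98   95  102  102  101   61   64   91   94   54   62   60   60  104  103  108  121  123  121  123  122
-40 44   75   63   64   62   65   64   65   70   96   77   73   73   70  134  189  190  192  149   67   43   42   40
-40 49   72   77   88   87   88   84   61   63  100   89   75   71   71  131  192  189  190  168   74   46   38   31
-40 54   92   98  101  104  101  102   67   74  105   96   73   72   74  118  165  163  170  171   48   37   43   33
-40 59   86   94  
[... 1644 characters left out ...]
  93  92  44  97 103  99  99
328 122 122 121 122 122 120 125 120 123 122 123 150 122  80  59  51  85 102  62  98 105 104 101
330 126 122 119 119 119 123 119 120 122 120 136 188 186 181  82  79  83  95  60  83  83  83  83
332 118 126 125 123 123 120 122 122 120 122 167 187 189 194  83  80  68 100  61  59  60  65  63
334 122 122 119 124 128 123 119 119 123 118 104 105 173 190  86  71  72 105  74  58  65  59  60
336 119 122 122 121 122 122 122 122  99  78  75  70  70  66  69  67  66  94  72  65  65  65  66
338 106 113 122 118 122 122 124 126  97  66  65  61  67  66  68  67  64 101  91  71  75  70  72
340  68  68  72  75  78  86  87  98  83  70  67  72  72  73  74  75  73 102  98  74  71  73  71
```

```bash
cat > toe2.py <<'E'
from h import *
import sys
a=np.radians(16.06); R=np.array([[np.cos(a),-np.sin(a)],[np.sin(a),np.cos(a)]])
ci=camera_info("side")
f=cv2.imread(sys.argv[1]) if len(sys.argv)>1 else grab_frame("side")
g=f.min(2).astype(np.float32)
if len(sys.argv)<2: cv2.imwrite("pics/s_%.2f.png"%env.read_state()["t"],f)
# rectified grid of plane z=44: rows y, cols x; bright (>140) map
xs=np.arange(-84,-18,1.); ys=np.arange(70,-75,-3.)
X,Y=np.meshgrid(xs,ys); w=np.c_[np.c_[X.ravel(),Y.ravel()]@R.T+[602.87,64.05],np.full(X.size,44.)]
p=w2p(ci,w).reshape(*X.shape,2).astype(np.float32); b=cv2.remap(g,p[...,0],p[...,1],1)
print("x from -84, 1mm/char")
for y,r in zip(ys,b): print("%4d "%y+"".join("#" if v>150 else "+" if v>112 else "." if v>85 else " " for v in r))
E
for i in pics/side6.png pics/s_15.70.png; do ls $i && python3 toe2.py $i; done; ls pics
```

```text
pics/side6.png
x from -84, 1mm/char
  70                                                                   
  67                                                                   
  64                    .....                                          
  61                    .....                                          
  58                    .....                              ............
  55                   ......                              ..++++++++++
  52                    ....                               ..++++++++++
  49                     ...                              ..+++++++++++
  46                     ....         ..+++++..    .........+++++++++++
  43                     ....         .+######+........++++++++++++++++
  40                      ...         .+#######++++++++++++++++++++++++
  37                      ...        .+#############+++++++++++++++++++
  34                      ...    .....+#############+++++++++++++++++++
  31 ..............      ....        .+############++++++++++++++++++++
  28 ..............      ....         .++#########++++++
[... 5466 characters left out ...]
........      ....           .++###########+.              
 -56 ...............     .....            ....++++#####+.              
 -59 ...............    .......                ..++####+.              
 -62 ...............    .......                 ..+###++.              
 -65 ..............      .......    .           ..+###++               
 -68 ..............       .....                 ..+###++.              
 -71 ..............                             ..+####+.              
 -74 ..............                             ..+####+..             
c1.png
c3.png
c4.png
c5.png
c6.png
s_15.70.png
side0.png
side6.png
top0.png
w1.png
w2.png
w3.png
w3raw.png
w4raw.png
w5raw.png
w6raw.png
```

The text map of the side picture works well: the tips are at x ≈ -45 and slightly below the rim. I'll test whether the lightly squeezed, tilted tray lifts.

Request:
servo_tool(
  series=[
    [[0,0,0.006],0],
    [[0,0,0.012],0],
    [[0,0,0.02],0],
    [[0,0,0.02],0],
    [[0,0,0.02],0],
  ],
)

```text
t: 16.2
tcp_pos: [617.3, 68.5, 133.9]
tool_rot: [[-0.279, 0.96, -0.0], [0.96, 0.279, -0.0], [-0.0, -0.0, -1.0]]
force: [-2.1, -0.1, -0.6]
width: 0.17
finger_force: 1.2
```

```bash
python3 st.py; python3 toe2.py | cut -c1-72 | sed -n '5,22p;32,48p'
```

```text
TCP in tray [14.20702529  0.68673354] 133.93268423749842 yaw 0.1289154544856146 F [-2.0277894   0.43135465] -0.6105547311155617 16.2 0.17001124183290653
  61                    .....                                          
  58                    .....                              ............
  55                   ......                              ..++++++++++
  52                    ....                               .+++++++++++
  49                     ...                              ..+++++++++++
  46                     ....            ...+++.............+++++++++++
  43                     ....           ..+####+++........+++++++++++++
  40                      ...           ..+#######+++++.+++++++++++++++
  37                      ...           .++###########+++++++++++++++++
  34           ..         ...    ........++############++++++++++++++++
  31 ..............      ....           .++###########+++++++++++++++++
  28 ..............      ....            .+###########+++++++++++++++++
  25 ..............     .....             .+++++#####++++++++++++++++++
  22 ......
[... 858 characters left out ...]
                     ...            .++##########++.              
 -44                     ....            .++###########+.              
 -47       .             .....           .+############+.              
 -50 ..............       ....           .+############+.              
 -53 ...............      ....           .++###########+.              
 -56 ...............     .....            ..++++++#####+.              
 -59 ...............    ......                ...++###++.              
 -62 ...............    .......                 ..+###++.              
 -65 ..............      .......    .           ..+###++               
 -68 ..............       .....                 ..+###++.
```

The fingers just slid up the bar. I'll go back down, regrip so it levels, lift it clear, and redo the release with coordinated tilt and slide steps.

Request:
servo_tool(
  series=[
    [[0,0,-0.01],0],
    [[0,0,-0.02],0],
    [[0,0,-0.02],0],
  ],
)

```text
t: 16.55
tcp_pos: [618.4, 68.6, 124.8]
tool_rot: [[-0.279, 0.96, 0.003], [0.96, 0.279, 0.0], [-0.001, 0.002, -1.0]]
force: [-2.5, -0.4, 4.9]
width: 0.169
finger_force: 9.2
```

Request:
servo_tool(
  series=[
    [[0,0,0],0],
    [[0,0,0],0],
    [[0,0,0.0],0],
    [[0,0,0.0],0],
    [[0,0,0.01],0],
    [[0,0,0.03],0],
    [[0,0,0.03],0],
    [[0,0,0.03],0],
  ],
  hand=-1,
)

```text
t: 17.35
tcp_pos: [616.8, 68.6, 137.8]
tool_rot: [[-0.279, 0.96, -0.001], [0.96, 0.279, 0.0], [0.0, -0.001, -1.0]]
force: [-0.7, 0.8, -4.5]
width: 0.117
finger_force: 58.8
```

```bash
python3 st.py; python3 toe2.py | cut -c1-72 | sed -n '2,50p'
```

```text
TCP in tray [13.70804251  0.89726704] 137.81593736096082 yaw 0.12670096739893566 F [-0.40003975  0.99191831] -4.4879808274253765 17.35 0.11725510183717847
  70                                                                   
  67                                                                   
  64                    .....                                          
  61                    .....                                          
  58                   ......                                          
  55                   ......                                          
  52                    .....                                          
  49                     ...                                           
  46                     ....                                          
  43                     ....                                          
  40                     ....                                          
  37                      ...          ...  .    .                     
  34                      ...    ............+.......                  
  31 ....
[... 1858 characters left out ...]
    
 -47    ........          ...        ..+.....                          
 -50 ..............       ....      ..+++++..                          
 -53 ...............     .....      .++####+.                          
 -56 ...............     .....      .++####+.                          
 -59 ...............    ......      .++####+.                          
 -62 ..............     .............++####+.                          
 -65 ..............    ..+++++++++++++####++.                          
 -68 ..............    .++################++.                          
 -71 ..............   .++#################++..                         
 -74 ..............   .+##################++...
```

The tray is level again, but now gripped near the bar's top. I'll set it down briefly on free table to regrip lower.

Request:
servo_tool(
  series=[
    [[0,0,0.03],0],
    [[-0.03,-0.1,0.03],0],
    [[-0.06,-0.2,0.03],0],
    [[-0.104,-0.3,0.03],0],
    [[-0.104,-0.397,0.0],0],
    [[-0.104,-0.397,-0.05],0],
    [[-0.104,-0.397,-0.09],0],
    [[-0.104,-0.397,-0.11],0],
    [[-0.104,-0.397,-0.12],0],
    [[-0.104,-0.397,-0.125],0],
    [[-0.104,-0.397,-0.125],0],
  ],
)

```text
t: 18.5
tcp_pos: [566.1, -129.7, 77.1]
tool_rot: [[-0.28, 0.96, 0.001], [0.96, 0.28, -0.001], [-0.001, 0.001, -1.0]]
force: [-0.5, 0.1, -3.0]
width: 0.116
finger_force: 59.1
```

```bash
python3 st.py
```

```text
TCP in tray [ -89.81715159 -175.58892673] 77.05180080293556 yaw 0.18752457711857318 F [-0.4330654   0.23031915] -3.0150604096736497 18.5 0.11637048525409063
```

Request:
servo_tool(
  series=[
    [[0,0,-0.004],0],
    [[0,0,-0.006],0],
  ],
)

```text
t: 18.7
tcp_pos: [566.1, -129.9, 74.1]
tool_rot: [[-0.279, 0.96, 0.002], [0.96, 0.279, -0.001], [-0.001, 0.001, -1.0]]
force: [0.5, -0.4, -3.4]
width: 0.119
finger_force: 59.1
```

Request:
servo_tool(
  series=[
    [[0,0,-0.004],0],
    [[0,0,-0.004],0],
    [[0,0,-0.02],0],
    [[0,0,-0.044],0],
    [[0,0,-0.044],0],
    [[0,0,-0.044],0],
  ],
  hand=-0.4,
)

```text
t: 19.3
tcp_pos: [564.6, -129.7, 50.3]
tool_rot: [[-0.279, 0.96, -0.002], [0.96, 0.279, 0.001], [0.001, -0.002, -1.0]]
force: [-0.4, 0.4, 0.2]
width: 0.301
finger_force: 0.0
```

```bash
python3 - <<'E'
from h import *
s=env.read_state(); print(s["tcp_pos"],s["force"],s["width"],s["t"])
E
```

```text
[ 564.5823421  -129.69748507   50.26183515] [-0.43758774  0.3545404   0.20821075] 0.3014593236420125 19.3
```

Request:
servo_tool(
  series=[
    [[0,0,0],0],
    [[0,0,0],0],
    [[0,0,0],0],
    [[0,0,0],0],
    [[0,0,0],0],
    [[0,0,0.02],0],
    [[0,0,0.08],0],
    [[0,0,0.15],0],
    [[0,0,0.2],0],
    [[0,0,0.2],0],
    [[0,0,0.2],0],
  ],
  hand=-1,
)

```text
t: 20.4
tcp_pos: [564.8, -129.8, 151.0]
tool_rot: [[-0.279, 0.96, -0.001], [0.96, 0.279, 0.0], [0.0, -0.0, -1.0]]
force: [-0.6, 0.5, -5.9]
width: 0.132
finger_force: 59.5
```

```bash
python3 - <<'E'
from h import *
s=env.read_state(); y=s["tool_rot"][:,1]; print(s["tcp_pos"],np.degrees(np.arctan2(y[1],y[0])),s["force"],s["width"],s["t"])
ci=camera_info("wrist"); f=grab_frame("wrist"); cv2.imwrite("pics/w7raw.png",f)
# inside the tool frame: camera->tool fixed; find tray +y rim far edge & left/right edges in both pics
for n in("w5raw","w7raw"):
    g=cv2.imread(f"pics/{n}.png"); hsv=cv2.cvtColor(g,cv2.COLOR_BGR2HSV); m=((hsv[...,1]<60)&(hsv[...,2]>70)).astype(np.uint8)
    print(n)
    for v in range(140,225,6): print("%3d "%v+"".join("#" if x else "." for x in m[v,120:500:4]))
E
```

```text
[ 564.80243075 -129.79082048  151.03051272] 16.18851749332012 [-0.60604899  0.5456528  -5.87392458] 0.13241544844425543 20.4
w5raw
140 ...............................................................................................
146 ...............................................................................................
152 ...............................................................................................
158 ....................############################################################...............
164 ...............######################################################################..........
170 ...............#####################################################################...........
176 ...............#####################################################################...........
182 .............############...............############################################...........
188 .............########....................###########################################...........
194 .............#######.....................########################
[... 1336 characters left out ...]

188 ............#########....................############################################..........
194 ............#######......................############################################..........
200 ............#######......................############################################..........
206 ............#######......................###########################################...........
212 .............######......................###########################################...........
218 .............######......................###########################################...........
224 ................##.......................###########################################...........
```

Request:
servo_tool(
  series=[
    [[0,0.1,0],0],
    [[0,0.2,0],0],
    [[0.02,0.28,0],0],
    [[0.05,0.36,0],0],
    [[0.106,0.398,0],0],
    [[0.106,0.398,-0.02],0],
    [[0.106,0.398,-0.04],0],
    [[0.106,0.398,-0.052],0],
    [[0.106,0.398,-0.052],0],
    [[0.106,0.398,-0.052],0],
  ],
)

```text
t: 21.45
tcp_pos: [617.5, 68.1, 124.6]
tool_rot: [[-0.278, 0.961, -0.002], [0.961, 0.278, -0.0], [0.0, -0.002, -1.0]]
force: [0.5, -0.4, -3.4]
width: 0.13
finger_force: 60.2
```

```bash
python3 st.py; python3 toe2.py | cut -c1-72 | sed -n '2,50p'
```

```text
TCP in tray [14.29288368  0.27288932] 124.56507387806545 yaw 0.05331497128485552 F [ 0.35852625 -0.55691946] -3.373708352456474 21.45 0.13005723021011908
  70                                                                   
  67                                                                   
  64                     ....                                          
  61                    .....                                          
  58                   ......                                          
  55                   ......                                          
  52                    .....                                          
  49                     ...                                           
  46                     ....                                          
  43                     ....                                          
  40                     ....                                          
  37                      ...    .        ...                          
  34         .            ...    ..................                    
  31 .....
[... 1853 characters left out ...]
        
 -47    ...    .         ....       .........                          
 -50 ..............       ....      .........                          
 -53 ...............      ....     ..........                          
 -56 ...............     .....     .........                           
 -59 ...............    ......     .........                           
 -62 ..............     .......    .........                           
 -65 ..............      .......  ...+++....                           
 -68 ..............       ....    ..+##++...                           
 -71 ..............               .+####+..                            
 -74 ..............               .+####++.
```

Request:
servo_tool(
  series=[
    [[-0.002,0,-0.004],0],
    [[-0.002,0,-0.008],0],
    [[-0.002,0,-0.01],0],
    [[-0.002,0,-0.011],0],
    [[-0.002,0,-0.011],0],
  ],
)

```text
t: 22.0
tcp_pos: [617.6, 69.0, 120.4]
tool_rot: [[-0.279, 0.96, 0.001], [0.96, 0.279, -0.0], [-0.0, 0.001, -1.0]]
force: [-1.0, -0.6, -0.8]
width: 0.127
finger_force: 60.7
```

Request:
servo_tool(
  series=[
    [[0,0,0],0],
    [[0,0,0],0],
    [[0,0,0],0],
  ],
  hand=-0.68,
)

```text
t: 22.3
tcp_pos: [617.7, 69.1, 120.1]
tool_rot: [[-0.279, 0.96, 0.001], [0.96, 0.279, 0.0], [-0.0, 0.001, -1.0]]
force: [-0.4, -0.0, -1.5]
width: 0.157
finger_force: 6.6
```

```bash
python3 st.py; python3 toe2.py | cut -c1-72 | sed -n '2,50p'
```

```text
TCP in tray [14.73966562  1.10566508] 120.05393090469268 yaw 0.12942389325898418 F [-0.35959334  0.0701068 ] -1.5243247625240905 22.3 0.15749401944771613
  70                                                                   
  67                                                                   
  64                    .....                                          
  61                    .....                                          
  58                    .....                                          
  55                   ......                                          
  52                    ....                                           
  49                     ...                                           
  46                     ....                                          
  43                     ....                                          
  40                     ....                 ...........              
  37                      ...                ..+++++++++...............
  34     .........        ...     .............++++++++++++++++++++++++
  31 .....
[... 1862 characters left out ...]
 -47    .. ....           ...          .++##++.                        
 -50 ..............       ....         .+####+..                       
 -53 ...............      .............++####+..                       
 -56 ...............     ....++++++++++++####++.                       
 -59 ...............    ...+++###++++++######++.                       
 -62 ..............     ...++################++.                       
 -65 ..............      ..++################++.                       
 -68 ..............       .++################++..                      
 -71 ..............       .+#################++....                    
 -74 ...............      .+#################+......
```

Request:
servo_tool(
  series=[
    [[-0.005,-0.0015,0],0],
    [[-0.01,-0.003,0],0],
    [[-0.01,-0.003,0],0],
  ],
  hand=-0.655,
)

```text
t: 22.65
tcp_pos: [611.7, 67.5, 119.4]
tool_rot: [[-0.279, 0.96, -0.001], [0.96, 0.279, 0.0], [0.0, -0.001, -1.0]]
force: [-1.6, 0.8, -2.1]
width: 0.176
finger_force: 4.1
```

```bash
python3 st.py; python3 toe2.py | cut -c1-50 | sed -n '6,50p'
```

```text
TCP in tray [8.53246558 1.26736924] 119.4054651745857 yaw 0.1250913575075785 F [-1.35952967  1.2062768 ] -2.124219446042693 22.65 0.17599359922904603
  58                    .....                     
  55                   ......                     
  52                     ...                      
  49                     ...                      
  46                     ....                .....
  43                     ....              ..+++++
  40                      ...             ..++++++
  37                     ...................++++++
  34     ..              .++++++++++++++++++++++++
  31 ..............     .++#####++++++++++++++++++
  28 ..............     .+#######++......+++++++++
  25 ..............     .+########++++...+++++++++
  22 .............      .+############++++++++++++
  19 .............      .+##############++++++++++
  16 ..............     .+##############++++++++++
  13 ..............     .+##############++++++++++
  10 ..............     .++###########++++++++++++
   7 ..............     .....      ...++++++++++++
   4 ..............     ....    
[... 638 characters left out ...]
                  ....      ..++++..       
 -38                      ...      .++##++.       
 -41                     .....    ..+####+.       
 -44                     ...........+####+.       
 -47      ....           .+++++++++++####+.       
 -50 ..............     .++##############+.       
 -53 ...............    .+###############+..      
 -56 ...............   .++###############+..      
 -59 ...............   ..+###############+..      
 -62 ..............    ..+###############+...     
 -65 ..............     .+###############++..     
 -68 ..............     .++##############+..      
 -71 ..............      .++#############+..      
 -74 ..............       ...++++++++####+..
```

Request:
servo_tool(
  series=[
    [[-0.005,-0.0015,0],0],
    [[-0.008,-0.0025,0],0],
    [[-0.008,-0.0025,0],0],
  ],
  hand=-0.635,
)

```text
t: 23.0
tcp_pos: [608.1, 66.3, 119.6]
tool_rot: [[-0.279, 0.96, -0.0], [0.96, 0.279, 0.0], [0.0, -0.0, -1.0]]
force: [0.5, 0.1, -3.2]
width: 0.18
finger_force: 2.7
```

```bash
python3 st.py; python3 toe2.py | cut -c1-50 | sed -n '4,50p'
```

```text
TCP in tray [4.76161488 1.13684888] 119.63828466162595 yaw 0.12731824495845956 F [ 0.47982699 -0.08399555] -3.220162514970597 23.0 0.17958680551613979
  64                     ...                      
  61                    .....                     
  58                    .....                     
  55                   ......                     
  52                    ....                      
  49                     ...                      
  46                     .........................
  43                     ..+++++++...+++++++++++++
  40                     ..++###++++....++++++++++
  37                      .++######++......+++++++
  34           ..        ..+#########+++++.+++++++
  31 ..............      ..+#############+++++++++
  28 ..............      ..+#############+++++++++
  25 ..............     ..+++############+++++++++
  22 ..............     ...+++++++######++++++++++
  19 .............       ....     ....++++++++++++
  16 ..............      ....         .+++++++++++
  13 ..............      ....        ..+++++++++++
  10 ..............     .....  
[... 741 characters left out ...]
                  ..++++++++++####+.       
 -38                     ..++############+.       
 -41                     ..+#############+.       
 -44                     ..+#############+.       
 -47    ...               .+#############+..      
 -50 ..............       .++############+..      
 -53 ...............      .++############+..      
 -56 ...............     ..++############+..      
 -59 ...............    ....++++++#######++.      
 -62 ..............     ...........++####++.      
 -65 ..............      .......  ..++###+.       
 -68 ..............      ......    .++###+.       
 -71 ..............                .++###+.       
 -74 ..............                .++###++.
```

Request:
servo_tool(
  series=[
    [[0,0,0],0],
    [[-0.004,-0.001,0],0],
    [[-0.008,-0.0025,0],0],
    [[-0.012,-0.0035,0],0],
    [[-0.012,-0.0035,0],0],
  ],
  hand=-0.645,
)

```text
t: 23.55
tcp_pos: [602.3, 64.1, 120.5]
tool_rot: [[-0.279, 0.96, 0.0], [0.96, 0.279, -0.001], [-0.001, -0.0, -1.0]]
force: [1.3, -0.7, 2.8]
width: 0.18
finger_force: 2.4
```

```bash
python3 st.py; python3 toe2.py | cut -c1-50 | sed -n '4,50p'
```

```text
TCP in tray [-1.41230057  0.54155923] 120.51552890106562 yaw 0.14139448606440297 F [ 1.0647889 -1.0268217] 2.7508577850758495 23.55 0.1803941295259623
  64                     ...                      
  61                    .....                     
  58                    .....                     
  55                   .....                      
  52                     ..                       
  49                     .                        
  46                ..............................
  43               ..+++++++++.++....+++++++++++++
  40                ..++###+++++++++++++++++++++++
  37                 .+#####++++++++++++++++++++++
  34   ..  ..        .+########+++++++++++++++++++
  31 ..............  .+##########+++++++++++++++++
  28 ..............  .+###########++++++++++++++++
  25 .............. ..+##########+++++++++++++++++
  22 ..............  .++########++++++++++++++++++
  19 ..............   ..+++##+++++++++++++++++++++
  16 ..............      ......+++++++++++++++++++
  13 ..............      ......+++++++++++++++++++
  10 ..............     ......+
[... 734 characters left out ...]
 -35                  ..+..+++###++.              
 -38                 ..+++++######+.              
 -41                 .+###########+.              
 -44                 .+###########+.              
 -47    .    ..     ..+###########+..             
 -50 .............. ..+###########+..             
 -53 .................+###########+..             
 -56 ................+############+.              
 -59 .................+###########+.              
 -62 ..............   .+++########+.              
 -65 ..............    ...++++####+.              
 -68 ..............      ....+####+.              
 -71 ..............         .+####+.              
 -74 ..............         .+####+..
```

Request:
servo_tool(
  series=[
    [[-0.004,-0.001,0],0],
    [[-0.008,-0.002,0],0],
    [[-0.012,-0.0035,0],0],
    [[-0.012,-0.0035,0],0],
  ],
  hand=-0.63,
)

```text
t: 24.0
tcp_pos: [596.0, 62.8, 119.9]
tool_rot: [[-0.279, 0.96, -0.0], [0.96, 0.279, 0.0], [0.0, -0.0, -1.0]]
force: [1.0, 0.2, 0.8]
width: 0.187
finger_force: 0.6
```

```bash
python3 st.py; python3 toe2.py | cut -c1-50 | sed -n '4,50p'
```

```text
TCP in tray [-7.80283175  1.09674847] 119.87518592425995 yaw 0.12869339854302098 F [ 1.04499552 -0.1031742 ] 0.7734019553177244 24.0 0.18685486175036461
  64                                              
  61                                              
  58                                              
  55                                              
  52                                              
  49                                              
  46          ..++++++............................
  43        ...+++++++++++++++++++++++++++++++++++
  40          ........++++++++++++++++++++++++++++
  37               ...++#+++++++++++++++++++++++++
  34                ..+###++++++++++++++++++++++++
  31 ..........      ++####+++++++++++++++++++++++
  28 ...........    .++####+++++++++++++++++++++++
  25 ............. ..+####++++++++++++++++++++++++
  22 ................++###++++++++++++++++++++++++
  19 ..............  ..+++++++++++++++++++++++++++
  16 ..............    ..+++++++++++++++++++++++++
  13 ..............    .++++++++++++++++++++++++++
  10 ..............   ..+++++
[... 728 characters left out ...]
       
 -35           ..++++++####+.                     
 -38           .+++++++####+.                     
 -41           ......++####+.                     
 -44               ..++####+..                    
 -47     ...        .+#####+..                    
 -50 ................+#####+..                    
 -53 ................++####++.                    
 -56 ................+#####+..                    
 -59 ................++####+.                     
 -62 ................+#####+..                    
 -65 ..............  .++###+.                     
 -68 ..............  ..+###+.                     
 -71 ..............  .++###+.                     
 -74 .............. ..++###++
```

Request:
servo_tool(
  series=[
    [[-0.004,-0.001,0],0],
    [[-0.008,-0.002,0],0],
    [[-0.01,-0.003,0],0],
    [[-0.01,-0.003,0],0],
  ],
  hand=-0.6,
)

```text
t: 24.45
tcp_pos: [591.8, 61.6, 120.0]
tool_rot: [[-0.279, 0.96, 0.001], [0.96, 0.279, 0.001], [0.0, 0.001, -1.0]]
force: [3.1, 2.2, -0.1]
width: 0.201
finger_force: 1.8
```

```bash
python3 st.py; python3 toe2.py | cut -c1-50 | sed -n '10,50p'
```

```text
TCP in tray [-12.2164296    1.10198848] 120.02699421314323 yaw 0.1243553928060912 F [3.60775878 1.27980644] -0.10961062594911367 24.45 0.20079588483592445
  46   .++++++++++++.....++.......................
  43   .++++++++++++++++++++++++++++++++++++++++++
  40    ..............++++++++++++++++++++++++++++
  37               ...++++++++++++++++++++++++++++
  34                ..++++++++++++++++++++++++++++
  31 ......         ..++++++++++++++++++++++++++++
  28 .......        .+++++++++++++++++++++++++++++
  25 .........     ..+++++++++++++++++++++++++++++
  22 ................+++++++++++++++++++++++++++++
  19 ................+++++++++++++++++++++++++++++
  16 ...............++++++++++++++++++++++++++++++
  13 .............++++++++++++++++++++++++++++++++
  10 .............++++++++++++++++++++++++++++++++
   7 ........................+++++++++++++++++++++
   4 ............................................+
   1             .........                   .....
  -2              .....                           
  -5             ......                           
  -8              .......  
[... 420 characters left out ...]
           
 -35   ..+++++.+++####+.                          
 -38   .++++++++++####+.                          
 -41   .........++####+.                          
 -44          ...+####+.                          
 -47       ......+####+..                         
 -50 ...........++####+..                         
 -53 ...........++####+..                         
 -56 ...........++####+..                         
 -59 ...........++####+..                         
 -62 ...........++####+.                          
 -65 ..........+++####+.                          
 -68 ...........++####+.                          
 -71 ...........++####+.                          
 -74 ...........++####+..
```

The toes are fully home against the back walls: tip at about x = -82, with 3.6 N of resistance. I'll open, rise, close and go to the press pad.

Request:
servo_tool(
  series=[
    [[0.003,0.001,0],0],
    [[0.003,0.001,0],0],
    [[0.003,0.001,0],0],
    [[0.003,0.001,0.05],0],
    [[0.003,0.001,0.1],0],
    [[0.003,0.001,0.13],0],
    [[0.003,0.001,0.13],0],
  ],
  hand=-0.35,
)

```text
t: 25.2
tcp_pos: [594.6, 61.6, 187.7]
tool_rot: [[-0.279, 0.96, 0.005], [0.96, 0.279, -0.0], [-0.002, 0.005, -1.0]]
force: [-0.0, -0.3, -0.1]
width: 0.328
finger_force: 0.0
```

Request:
servo_tool(
  series=[
    [[0.06,0.016,0],0],
    [[0.115,0.032,0],0],
    [[0.115,0.032,0],0],
    [[0.115,0.032,0],0],
    [[0.115,0.032,-0.05],0],
    [[0.115,0.032,-0.09],0],
    [[0.115,0.032,-0.11],0],
    [[0.115,0.032,-0.11],0],
  ],
  hand=-1,
)

```text
t: 26.0
tcp_pos: [647.7, 77.6, 127.1]
tool_rot: [[-0.279, 0.96, -0.006], [0.96, 0.279, -0.0], [0.002, -0.006, -1.0]]
force: [-0.2, 0.2, 0.4]
width: 0.004
finger_force: 0.0
```

```bash
python3 st.py; python3 toe2.py | cut -c1-50 | sed -n '10,50p'
```

```text
TCP in tray [45.95512523  0.98255317] 127.12198733503274 yaw 0.11443518335613945 F [-0.1665846   0.25253703] 0.42892357416437765 26.0 0.0037376103210938435
  46   .++++++++++++++++++++......................
  43   .++++++++++++++++++++++++++++++++++++++++++
  40    ............++++++++++++++++++++++++++++++
  37               ..+++++++++++++++++++++++++++++
  34            .....+++++++++++++++++++++++++++++
  31 ................+++++++++++++++++++++++++++++
  28 ................+++++++++++++++++++++++++++++
  25 ................+++++++++++++++++++++++++++++
  22 ................+++++++++++++++++++++++++++++
  19 ................+++++++++++++++++++++++++++++
  16 ...............++++++++++++++++++++++++++++++
  13 ..............+++++++++++++++++++++++++++++++
  10 ............+++++++++++++++++++++++++++++++++
   7 ...........+++################+++++++++++++++
   4 ............+#########################++++..+
   1            .++###+.................+++++.....
  -2            .++###+..                         
  -5            .+####+..                         
  -8            ..+###++. 
[... 422 characters left out ...]
          
 -35    ...+++++++####++.                         
 -38   ...++++++++#####+.                         
 -41    ........++#####+.                         
 -44            .++####+.                         
 -47      .......++###++.                         
 -50 ...........++####++..                        
 -53 ...........++####++..                        
 -56 ...........+++###++..                        
 -59 ...........++####++.                         
 -62 ...........+++####+.                         
 -65 ............++####+.                         
 -68 ............++####+.                         
 -71 ............++###++..                        
 -74 ...........+++###++..
```

Request:
servo_tool(
  series=[
    [[0.004,0,-0.03],0],
    [[0.004,0,-0.05],0],
    [[0.004,0,-0.06],0],
    [[0.004,0,-0.07],0],
    [[0.004,0,-0.076],0],
    [[0.004,0,-0.08],0],
  ],
)

```text
t: 26.65
tcp_pos: [653.1, 77.9, 90.8]
tool_rot: [[-0.279, 0.96, 0.002], [0.96, 0.279, 0.0], [-0.0, 0.002, -1.0]]
force: [-1.0, 0.9, 5.9]
width: 0.0
finger_force: 2.7
```

Request:
servo_tool(
  series=[
    [[0,0,-0.004],0],
    [[0,0,-0.008],0],
    [[0,0,-0.012],0],
    [[0,0,-0.016],0],
    [[0,0,-0.02],0],
    [[0,0,-0.02],0],
  ],
)

```text
t: 27.25
tcp_pos: [651.9, 77.7, 79.1]
tool_rot: [[-0.279, 0.96, -0.001], [0.96, 0.279, -0.0], [0.0, -0.001, -1.0]]
force: [-0.5, 0.8, 0.4]
width: 0.002
finger_force: 0.5
```

Request:
servo_tool(
  series=[
    [[0,0,-0.004],0],
    [[0,0,-0.008],0],
    [[0,0,-0.012],0],
    [[0,0,-0.012],0],
  ],
)

```text
t: 27.65
tcp_pos: [652.1, 77.7, 78.9]
tool_rot: [[-0.279, 0.96, -0.001], [0.96, 0.279, -0.001], [-0.0, -0.001, -1.0]]
force: [-11.5, -0.9, 24.7]
width: -0.003
finger_force: 12.3
```

```bash
python3 st.py
```

```text
TCP in tray [50.18052258 -0.12022922] 78.94928875234321 yaw 0.15303606333063158 F [-11.29021026   2.2785169 ] 24.690414115023785 27.65 -0.0032139561722669277
```

Request:
servo_tool(
  series=[
    [[0,0,0.02],0],
    [[0,0,0.1],0],
    [[0,0,0.2],0],
    [[-0.1,-0.15,0.3],0],
    [[-0.2,-0.25,0.3],0],
    [[-0.2,-0.3,0.3],0],
    [[-0.2,-0.3,0.3],0],
    [[-0.2,-0.3,0.3],0],
    [[-0.2,-0.3,0.3],0],
  ],
)

```text
t: 28.55
tcp_pos: [552.0, -72.8, 223.6]
tool_rot: [[-0.277, 0.961, 0.0], [0.961, 0.277, 0.001], [0.001, 0.0, -1.0]]
force: [0.0, 0.9, -0.7]
width: -0.002
finger_force: 0.0
```

```bash
python3 toe2.py | cut -c1-72 | sed -n '2,50p'; python3 - <<'E'
from h import *
s=env.read_state(); print(s["tcp_pos"],s["t"],s["force"])
a=np.radians(16.06); R=np.array([[np.cos(a),-np.sin(a)],[np.sin(a),np.cos(a)]])
ci=camera_info("wrist"); f=grab_frame("wrist"); cv2.imwrite("pics/w8raw.png",f)
g=f.min(2).astype(np.float32)
xs=np.arange(-90,100,2.); ys=np.arange(72,-73,-4.)
X,Y=np.meshgrid(xs,ys); w=np.c_[np.c_[X.ravel(),Y.ravel()]@R.T+[602.87,64.05],np.full(X.size,79.)]
p=w2p(ci,w).reshape(*X.shape,2).astype(np.float32); b=cv2.remap(g,p[...,0],p[...,1],1)
print("wrist, plane z79, x from -90, 2mm/char")
for y,r in zip(ys,b): print("%4d "%y+"".join("#" if v>150 else "+" if v>112 else "." if v>85 else " " for v in r))
E
```

```text
70                                                                   
  67                                                                   
  64                                                                   
  61                                                         ..........
  58                      ....                             ....++++++++
  55                     ....                              ..++++++++++
  52                    .....                              ..++++++++++
  49          ...............                             ..+++++++++++
  46   ..++++++++++...+++++.................................+++++++++++
  43   ..+++++++++++++++++++........+++++++++++++++++.....+++++++++++++
  40    .................++++++++++++++++++++++++++++++++++++++++++++++
  37               ......++++++++++++++++++++++++++++++++++++++++++++++
  34                .....++++++++++++++++++++++++++++++++++++++++++++++
  31                .....++++++++++++++++++++++++++++++++++++++++++++++
  28                 ...+++++++++++++++++++++++++++++++++++++++++++++++
  25                 .
[... 5489 characters left out ...]
    .+. +++.  .++###############++++++++++++++++++++++++++++.       +.                   
 -48           .+. +++++.  .+++########++++++++++++++++++++++++++++++++.       +.                   
 -52   ...         +++++++++. ...+##+++++++++++++++++++++++++++++++++++.       ++                   
 -56               ++...................................................       +.                   
 -60            .. +++++++++++++++++++++++++++++++++++++++++++++++++.+++++++++++.                   
 -64                                                                                                
 -68                                                                                                
 -72
```

```bash
python3 -c "
from bench import env
print(env.sign_off())"
```

```text
the job is handed in; nothing more can be done
None
```

The kit is packed and handed in at about 29 s of the 61 s allowed; the judge's verdict was not shown. My last measurements put the cover on the pocket floor (checked before stacking), both toes under the lips, and the upper tray level and centred to about 1 mm. The catch appears snapped, judging by the force dropping away at seated height, though I did not see it directly.

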